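Bring the red loaf tin round to the arrow

TASK

Gently turn the cooling turntable with the fingertips, pushing the black pegs on its rim, until the red loaf tin stands squarely at the front by the yellow arrow, and leave it at rest there. Do not touch or lift the tins and loaves, keep all four standing in their wells, and leave the other things on the bench where they are.

Things in the scene. Friction and masses are not known exactly. Their poses are not given: they have to be found in the camera images.
- red_tin: the marked tin: a small loaf tin of red enamel, 84 mm long, 52 mm wide, 36 mm high, with a dark loaf risen to 52 mm above its underside and a red marker band across the loaf; loose, 0.26 kg (varies). Origin at the centre of its underside, which stands at 70 mm above the bench; x along its length. It sits lengthwise in a shallow well of the turntable, its centre 80 mm from the turntable's axis. Not to be touched.
- tin_b: one of three bare dark-steel loaf tins, same size and loaf as the red one; they sit in the other wells, 90 degrees apart round the turntable. Not to be touched.
- tin_c: one of three bare dark-steel loaf tins, same size and loaf as the red one; they sit in the other wells, 90 degrees apart round the turntable. Not to be touched.
- tin_d: one of three bare dark-steel loaf tins, same size and loaf as the red one; they sit in the other wells, 90 degrees apart round the turntable. Not to be touched.
- axis (a point): the turntable's upright axis, at the level of the disc's upper face, 70 mm above the bench. The aluminium disc has a radius of 145 mm and is 12 mm thick; its tins are held by 5 mm high rails.
- peg_a (a point): centre of the top, 112 mm above the bench, of one of four upright black push pegs fixed on the turntable's rim, 14 mm thick and 42 mm tall, 133 mm from the axis, each midway (45 degrees) between two tins, so that the rim is free on either side of it.
- peg_b (a point): centre of the top, 112 mm above the bench, of one of four upright black push pegs fixed on the turntable's rim, 14 mm thick and 42 mm tall, 133 mm from the axis, each midway (45 degrees) between two tins, so that the rim is free on either side of it.
- peg_c (a point): centre of the top, 112 mm above the bench, of one of four upright black push pegs fixed on the turntable's rim, 14 mm thick and 42 mm tall, 133 mm from the axis, each midway (45 degrees) between two tins, so that the rim is free on either side of it.
- peg_d (a point): centre of the top, 112 mm above the bench, of one of four upright black push pegs fixed on the turntable's rim, 14 mm thick and 42 mm tall, 133 mm from the axis, each midway (45 degrees) between two tins, so that the rim is free on either side of it.
- turntable (a joint): angle turned by the turntable since the start (rad), positive counter-clockwise from above. It turns freely both ways without a stop in reach, has a friction of about 0.12 N m (1 N at a peg), holds no preferred place and stops within about 2 degrees when slowly pushed and let go.
- bench_plate: grey round plate (6 mm thick, 150 mm radius) fixed to the bench under the turntable, and at its edge a fixed block 48 mm high, 80 mm wide, 152 to 242 mm from the axis, with a flat yellow arrow on its top that points at the axis. Origin on the turntable's axis at bench level; its -x axis runs from the turntable's axis through the arrow, roughly towards the robot.
- salt_jar: loose jar with a blue cap, 64 mm across and 110 mm high; origin at the centre of its underside. Bystander.
- measure_cup: loose white cup, 76 mm across and 80 mm high; origin at the centre of its underside. Bystander.
- scraper: loose dough scraper lying flat, steel blade with a wooden grip, about 98 by 150 mm and 22 mm high, 150 mm side along its y; origin on its underside near the middle. Bystander.
- roll: loose bread roll, 115 by 70 mm and 50 mm high; origin at the centre of its underside. Bystander.

How it is judged:
By the outcome, as a careful person would: the job done as asked, in the order asked, and still so for the second after the job is handed in, with the robot touching nothing.
It also fails if it takes over 58 s, if anything falls off the work surface, if the arm or the gripper's body presses on something with over 40 N, if the wrist force passes 120 N, or if a joint passes its speed limit or range.

ROBOT

A 7-joint arm with a two-finger parallel gripper is mounted at the origin on the work surface. World frame = base frame: x ahead of the robot, y to its left, z up, the work surface at z = 0. Lengths are in mm, angles in rad, forces in N, time in s.
With the tool pointing down it reaches from about 350 to 775 mm from the base axis. Payload 3.1 kg.
Tool frame: the origin (TCP) lies midway between the tips of the shut fingers; the grasp point (between the pads) lies 19 mm behind it; y points along the fingers, z is the direction in which the jaws open and shut, and the axes are right-handed (so a half turn about y gives the same grasp; the last joint's range is limited). The gripper opens to 85 mm and grips with 20 to 120 N. Pads are 22 mm wide; open, the fingers measure 114 mm over their backs; the gripper's body (76 mm by 85 mm) begins 54 mm behind the grasp point. The pads swing forward as they close: fully open they stand 13 mm farther back than shut.
Start: joints at [1.175, 0.311, 0.014, 1.512, -0.004, 1.319, -0.027], TCP at [190.589, -515.939, 231.304] pointing down, gripper open.
Joint ranges: [-2.7, 2.7], [-0.3, 1.91], [-1.27, 1.3], [0.12, 2.57], [-1.44, 4.58], [0.2, 2.03], [-3.05, 3.05]. Speed limits (rad/s): [2.79, 2.79, 3.14, 3.14, 3.14, 3.14, 3.14].

INTERFACE

Orientations are given as [roll, pitch, yaw] about the fixed x, y, z axes, in that order (R = Rz(yaw) Ry(pitch) Rx(roll)).
In Python, from rig import env gives the robot as it stands.
- The arm moves only by the tool play_rows, never from a script. Its argument "deltas" is a list of rows, each an object with "slide": the shift along the tool's x, y, z in cm, a list of three; "turn": the turn about the tool's y in degrees. In form: [{"slide": [dx, dy, dz], "turn": turn}, ...]. A call has exactly 10 rows; each row is the pose to reach, as a shift and turn from the pose commanded when the call began, along the tool's axes at that moment; what a row does not reach only later rows make up. A row lasts 1/12 s, in which the tool goes at most 41.7 mm and 7.16 degrees, less where a joint would pass 70% of its speed; a pose out of reach is approached as far as the arm can. A call with a gripper value outside its range is refused whole. "jaw" is the opening, from 0 (shut) to 1 (fully open), set as the call begins (left out, the last holds). The fingers move at their own pace and stop on an object; the grip force is fixed at half the most. Time passes only in rows, so rows that repeat a pose let the fingers close, or fill a call up. It gives the time, the measured TCP pose, the force and the opening at its end, in the units of the state.
- env.state(): the state, without advancing time (a new reading comes with each control period).
- env.read_camera(name): name is "scene" or "top" or "wrist"; returns a dict with "image" (400x640x3 uint8, red, green, blue), "z_map" (400x640 float32, mm along the optical axis (not along the pixel's ray), 0 where there is no reading), "fx", "fy", "cx", "cy" (pixels), "extrinsics" (4x4, takes a point from world to camera coordinates). Camera axes: x right, y up, looking along -z (the intrinsics and any distortion apply to the point x, -y, -z); pixel columns grow to the right and rows downward; lengths in mm; the calibration is good to about 2 mm. The wrist camera is an equidistant fisheye: a pixel r from the principal point sees the ray r / f radians off the axis. A picture is of the moment at which its call begins.
- env.close_job(): hands the job in, once; it reports no verdict.
The state is a dict: "clock": time; "joints": joint angles; "dq": joint speeds; "effort": joint torques, N m; "tool_pos": TCP position; "eef_rot": TCP orientation; "contact_force": force on the tool from outside, world axes, zero at the start; "torque": the same for the moment, N m; "width": opening from 0.0 (shut) to 1.0 (fully open).
Only numpy, scipy, OpenCV 4.12 (cv2) and the standard library are available. Lean on these libraries where they do the work, as an engineer would, in place of code of your own. Each camera call takes 0.05 s, during which the arm holds its last target. There are 200 camera calls.

## Working session

There is one attempt and no reset: what is moved stays moved. The work goes in short steps, Python scripts to look and compute and a tool call to move; the robot and the scene stay as the last step left them, time stands still between calls to the robot, and variables do not carry over. Pictures are saved under pics/ and viewed, about 8 in all and at most 12, crops included, and the job is handed in when it is done.

Besides the shell and the picture viewer there is one more tool, called as a command line: name --argument value ..., lists and objects as JSON in quotes. play_rows: Moves the arm, as the interface text tells. Its arguments: {"type":"object","properties":{"deltas":{"type":"array","items":{"type":"object","properties":{"slide":{"type":"array","items":{"type":"number"}},"turn":{"type":"number"}}}},"jaw":{"type":"number"}},"required":["deltas"]}

```bash
ls; mkdir -p pics; python3 - <<'E'
from rig import env
import cv2,numpy as np
s=env.state();print({k:np.round(v,3) for k,v in s.items()})
for n in("scene","top"):
    c=env.read_camera(n);cv2.imwrite(f"pics/{n}0.png",c["image"][...,::-1]);np.savez(f"{n}0.npz",**c)
    print(n,c["fx"],c["fy"],c["cx"],c["cy"],np.round(c["extrinsics"],3).tolist(),[k for k in c])
E
```

```text
pics
{'clock': np.float64(0.0), 'joints': array([ 1.175,  0.312,  0.014,  1.513, -0.004,  1.319, -0.027]), 'dq': array([ 0.002,  0.001,  0.001, -0.001, -0.   , -0.   , -0.001]), 'effort': array([ 0.0000e+00, -3.7992e+01,  1.4600e-01, -2.3059e+01,  1.2000e-02,
        1.3000e-02,  0.0000e+00]), 'tool_pos': array([ 190.345, -515.238,  230.221]), 'eef_rot': array([-1.573, -0.   , -2.788]), 'contact_force': array([-0.413, -0.784, -0.156]), 'torque': array([0.012, 0.026, 0.008]), 'width': np.float64(1.0)}
scene 448.9721959954176 448.9721959954176 315.63813845227634 203.4173414814812 [[0.29, 0.957, 0.011, -202.516], [-0.514, 0.146, 0.845, 195.017], [0.807, -0.251, 0.534, -1564.986], [0.0, 0.0, 0.0, 1.0]] ['image', 'z_map', 'fx', 'fy', 'cx', 'cy', 'extrinsics']
top 484.8219361302923 484.8219361302923 321.84447460514684 199.23003743519905 [[0.013, -1.0, -0.024, 23.861], [0.987, 0.009, 0.161, -587.147], [-0.161, -0.026, 0.987, -1086.61], [0.0, 0.0, 0.0, 1.0]] ['image', 'z_map', 'fx', 'fy', 'cx', 'cy', 'extrinsics']
```

View pics/top0.png

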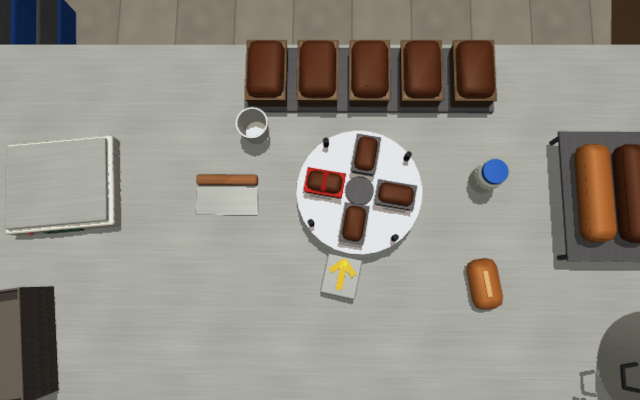

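View pics/scene0.png

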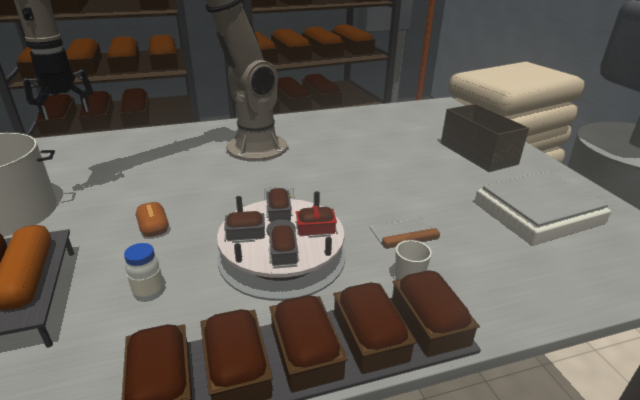

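The top view shows the disc centred near (359,191), and the red tin at left (325,182). The arrow is at (342,272), and the pegs are at (326,143), (408,156), (311,224) and (395,238). The scene view shows the same layout, with the cup and scraper beyond the red tin. Next I'll measure these.

```bash
cat > h.py <<'E'
import numpy as np,cv2
from scipy.optimize import least_squares
from scipy import ndimage as nd
def world(c):
    z=c["z_map"].astype(float);v,u=np.mgrid[:400,:640]
    p=np.stack([(u-c["cx"])/c["fx"]*z,-(v-c["cy"])/c["fy"]*z,-z],-1)
    E=np.array(c["extrinsics"]);return (p-E[:3,3])@E[:3,:3]   # R^T (p-t)
def circ(P,r=None):
    f=lambda q:np.hypot(*(P-q[:2]).T)-q[2]
    return least_squares(f,[*P.mean(0),140],loss="soft_l1").x
def measure(c,verbose=True,ax0=None):
    W=world(c);im=c["image"].astype(int);ok=c["z_map"]>0
    r,g,b=im[...,0],im[...,1],im[...,2];o={}
    if ax0 is None:
        near=ok&(np.abs(W[...,2]-70)<5)&(W[...,0]>250)&(W[...,0]<900)&(abs(W[...,1])<350)
        l,n=nd.label(near);k=np.argmax(nd.sum(near,l,range(1,n+1)))+1
        d=(l==k);fill=nd.binary_fill_holes(d);edge=fill&~nd.binary_erosion(fill)&d
        o["ax"]=circ(W[edge][:,:2]);o["discz"]=np.median(W[d][:,2])
    else:o["ax"]=np.array(ax0)
    ax=o["ax"][:2];R=np.hypot(*(W[...,:2]-ax).transpose(2,0,1))
    yel=ok&(r>180)&(g>130)&(b<100)&(R>140)&(R<260)
    o["arrow"]=W[yel].mean(0) if yel.any() else None;o["arrown"]=yel.sum()
    red=ok&(r>110)&(g<50)&(b<50)&(R<145)&(W[...,2]>75)
    o["red"]=W[red].mean(0);o["redn"]=red.sum()
    hi=ok&(W[...,2]>85)&(W[...,2]<125)&(R>118)&(R<150)
    l,n=nd.label(hi,np.ones((3,3)))
    o["pegs"]=[(W[l==i].mean(0).round(1),(l==i).sum(),W[l==i][:,2].max().round(1)) for i in range(1,n+1) if (l==i).sum()>5]
    top=ok&(R<120)&(W[...,2]>95)&(W[...,2]<130);l,n=nd.label(top)
    o["loaves"]=[(W[l==i].mean(0).round(1),(l==i).sum()) for i in range(1,n+1) if (l==i).sum()>20]
    return o
def ang(p,ax):return np.degrees(np.arctan2(p[1]-ax[1],p[0]-ax[0]))
E
python3 - <<'E'
from h import *
for n in("top","scene"):
    c=dict(np.load(f"{n}0.npz"));o=measure(c);ax=o["ax"]
    print(n)
    for k,v in o.items():
        print(k,v if not isinstance(v,np.ndarray) else v.round(1))
    for k in("arrow","red"):
        if o[k] is not None: print(k,ang(o[k],ax).round(1),np.hypot(*(o[k][:2]-ax[:2])).round(1))
    for k in("pegs","loaves"):
        print(k,[(ang(p[0],ax).round(1),np.hypot(*(p[0][:2]-ax[:2])).round(1)) for p in o[k]])
E
```

```text
top
ax [602.6 -54.  143. ]
discz 70.69259168795591
arrow [420.3 -17.7  51.6]
arrown 332
red [612.9  23.7 111.7]
redn 341
pegs [(array([721.6, -73.5, 106.7]), np.int64(68), np.float64(112.3)), (array([708.9,  22.3, 106.9]), np.int64(45), np.float64(117.8)), (array([ 678.2, -161.2,  107.1]), np.int64(47), np.float64(117.7)), (array([621.4,  64.7, 106.4]), np.int64(78), np.float64(114.0)), (array([ 582.7, -172.6,  107.2]), np.int64(77), np.float64(111.7)), (array([524.7,  53.8, 108.9]), np.int64(41), np.float64(117.2)), (array([ 494. , -130.1,  108.3]), np.int64(43), np.float64(114.7)), (array([484.2, -33.6, 106.4]), np.int64(77), np.float64(111.1))]
loaves [(array([676.3, -66.2, 115.9]), np.int64(895)), (array([613.6,  21.8, 116.5]), np.int64(915)), (array([ 588.4, -129.3,  116.1]), np.int64(933)), (array([525. , -40.9, 116. ]), np.int64(959))]
arrow 168.7 185.8
red 82.4 78.3
pegs [(np.float64(-9.3), np.float64(120.6)), (np.float64(35.7), np.float64(130.9)), (np.float64(-54.8), np.float64(131.2)), (np.float64(81.0), np.float64(120.2)), (np.float64(-99.5), np.float64(120.3)), (np.float6
[... 898 characters left out ...]
4)), (array([629.2,  17.1, 113.1]), np.int64(698)), (array([ 603.8, -135.2,  112.7]), np.int64(743)), (array([696.9, -71.8, 113.5]), np.int64(795)), (array([ 682.8, -160.6,  108.2]), np.int64(22))]
red 71.9 59.9
pegs [(np.float64(170.6), np.float64(126.6)), (np.float64(129.3), np.float64(143.2)), (np.float64(-149.1), np.float64(142.1)), (np.float64(83.6), np.float64(121.5)), (np.float64(-107.2), np.float64(120.6)), (np.float64(40.8), np.float64(124.4)), (np.float64(-58.7), np.float64(123.0))]
loaves [(np.float64(169.8), np.float64(77.0)), (np.float64(84.2), np.float64(77.9)), (np.float64(-103.2), np.float64(76.8)), (np.float64(-8.5), np.float64(76.4)), (np.float64(-58.5), np.float64(117.5))]
```

```bash
cat >> h.py <<'E'
AX=np.array([601.5,-54.0])
def phase(c,ax=AX):
    """mean tin angle modulo 90 from pegs (top view) and fitted peg centre"""
    o=measure(c,ax0=[*ax,143]);P=np.array([p[0] for p in o["pegs"] if np.hypot(*(p[0][:2]-ax))>127 and p[1]<70])
    a=np.array([ang(p,ax) for p in P])
    ph=np.degrees(np.angle(np.exp(1j*np.radians(4*(a-45))).mean()))/4
    return ph,a,P,ang(o["red"],ax),[ang(p[0],ax).round(1) for p in o["loaves"]]
E
python3 - <<'E'
from h import *
c=dict(np.load("top0.npz"));W=world(c);im=c["image"].astype(int)
ph,a,P,r,l=phase(c);print("phase",ph,a.round(1),"red",r,"loaves",l, "ctr",P.mean(0))
R=np.hypot(*(W[...,:2]-AX).transpose(2,0,1))
yel=(im[...,0]>180)&(im[...,1]>130)&(im[...,2]<100)&(R>140)&(R<260)
y=W[yel][:,:2];w,v=np.linalg.eigh(np.cov(y.T));print("arrow centroid",ang(y.mean(0),AX),"pca",np.degrees(np.arctan2(*v[::-1,1]))%180,w**.5)
blk=(abs(W[...,2]-49)<7)&(R>155)&(R<250)&(W[...,0]<500);l,n=nd.label(blk);k=np.argmax(nd.sum(blk,l,range(1,n+1)))+1
b=W[l==k][:,:2].astype(np.float32);m=cv2.minAreaRect(b);print("block",m,"z",np.median(W[l==k][:,2]),ang(m[0],AX))
E
```

```text
phase -9.565902593980276 [  35.4  -54.4  125.5 -144.7] red 81.62561242652825 loaves [np.float64(-9.2), np.float64(81.0), np.float64(-99.9), np.float64(170.2)] ctr [601.45 -53.8  107.8 ]
arrow centroid 168.6335905696417 pca 167.03876520762094 [12.61869803 16.81347439]
block ((409.5618591308594, -14.74459457397461), (79.74559020996094, 88.50048065185547), 78.3166732788086) z 49.29424098345137 168.44120694702292
```

play_rows --deltas '[{"slide":[-0.5,0,-0.4],"turn":0},{"slide":[-1.8,0,-1.4],"turn":0},{"slide":[-3.6,0,-2.8],"turn":0},{"slide":[-6,0,-4.7],"turn":0},{"slide":[-8.4,0,-6.6],"turn":0},{"slide":[-10.8,0,-8.5],"turn":0},{"slide":[-13.2,0,-10.4],"turn":0},{"slide":[-15.6,0,-12.3],"turn":0},{"slide":[-18,0,-14.2],"turn":0},{"slide":[-20.4,0,-16.1],"turn":0}]' --jaw 0

```text
clock: 0.93
tool_pos: [326.6, -292.1, 231.1]
eef_rot: [-1.571, -0.0, -2.787]
contact_force: [0.1, -0.8, 0.0]
width: 0.005
```

play_rows --deltas '[{"slide":[-2.4,0,-1.9],"turn":0},{"slide":[-5,0,-3.9],"turn":0},{"slide":[-7.8,0,-6.1],"turn":0},{"slide":[-10.6,0,-8.3],"turn":0},{"slide":[-13.4,0,-10.5],"turn":0},{"slide":[-16.2,0,-12.7],"turn":0},{"slide":[-19,0,-14.9],"turn":0},{"slide":[-21.8,0,-17.1],"turn":0},{"slide":[-24.4,0,-19.2],"turn":0},{"slide":[-26.6,0,-21],"turn":0}]'

```text
clock: 1.77
tool_pos: [503.3, -1.8, 231.2]
eef_rot: [-1.572, 0.0, -2.785]
contact_force: [0.4, -0.4, -0.7]
width: 0.002
```

play_rows --deltas '[{"slide":[-2,0,-1.6],"turn":0},{"slide":[-3.8,0,-3],"turn":0},{"slide":[-5.2,0.5,-4.1],"turn":0},{"slide":[-6.2,2,-4.9],"turn":0},{"slide":[-6.9,4,-5.4],"turn":0},{"slide":[-7.1,6,-5.6],"turn":0},{"slide":[-7.1,7.5,-5.6],"turn":0},{"slide":[-7.1,8,-5.6],"turn":0},{"slide":[-7.1,8,-5.6],"turn":0},{"slide":[-7.1,8,-5.6],"turn":0}]'

```text
clock: 2.6
tool_pos: [550.1, 72.1, 151.7]
eef_rot: [-1.571, 0.0, -2.788]
contact_force: [0.2, 0.1, -0.1]
width: -0.003
```

```bash
python3 - <<'E'
from rig import env
from h import *
s=env.state();print(s["clock"],s["tool_pos"],s["eef_rot"],s["joints"].round(2) if hasattr(s["joints"],"round") else s["joints"])
a=env.read_camera("top");b=env.read_camera("scene")
cv2.imwrite("pics/a1.png",np.hstack([cv2.resize(a["image"][80:300,230:480],(400,352)),cv2.resize(b["image"][100:320,150:400],(400,352))])[...,::-1])
E
```

```text
2.6 [550.14013624  72.10197789 151.69221295] [-1.57065557e+00  2.30629878e-04 -2.78783445e+00] [ 0.2   0.42 -0.49  1.61  0.21  1.17 -1.55]
```

View pics/a1.png

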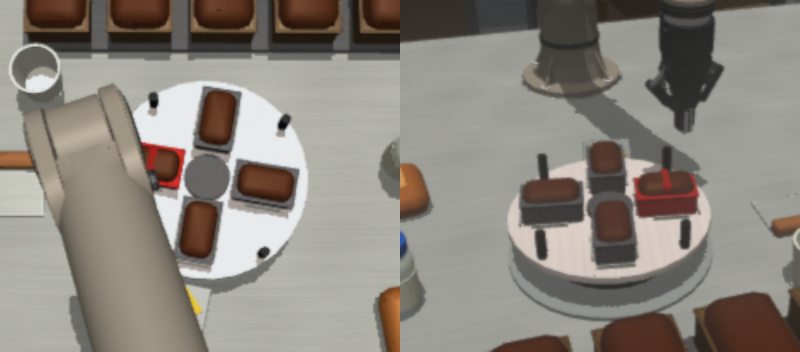

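The top view shows the arm over the left rim. In the scene view the shut fingertips hang above the rim beside the front-left peg at (667,160), and nothing is disturbed. I'll descend next and approach gently.

play_rows --deltas '[{"slide":[0,0.5,0],"turn":-0.4},{"slide":[0,1.5,0],"turn":-0.8},{"slide":[0,2.7,0],"turn":-1.2},{"slide":[0,4,0],"turn":-1.6},{"slide":[0,5.2,0],"turn":-1.9},{"slide":[0,6,0],"turn":-1.9},{"slide":[0,6.5,0],"turn":-1.9},{"slide":[0,6.7,0],"turn":-1.9},{"slide":[0,6.7,0],"turn":-1.9},{"slide":[0,6.7,0],"turn":-1.9}]'

```text
clock: 3.53
tool_pos: [550.6, 72.2, 84.7]
eef_rot: [-1.571, 0.001, -2.755]
contact_force: [-0.3, 0.3, 0.2]
width: -0.001
```

```bash
python3 - <<'E'
import numpy as np
r=13.6
for D in ([.3,.9,1.6,2.4,3.2,4,4.7,5.3,5.9,6.5],[.7,1.5,2.5,3.6,4.8,6.1,7.5,9,10.5,12],[1.5*i for i in range(1,11)],[1.5,3,4.4,5.7,6.8,7.7,8.4,8.9,9.2,9.4]):
    print(", ".join('{"slide": [%.2f, 0, %.2f], "turn": %.1f}'%(r*np.sin(np.radians(d)),r*(1-np.cos(np.radians(d))),-d) for d in D))
from rig import env
s=env.state();print(s["tool_pos"],s["eef_rot"],s["contact_force"])
E
```

```text
{"slide": [0.07, 0, 0.00], "turn": -0.3}, {"slide": [0.21, 0, 0.00], "turn": -0.9}, {"slide": [0.38, 0, 0.01], "turn": -1.6}, {"slide": [0.57, 0, 0.01], "turn": -2.4}, {"slide": [0.76, 0, 0.02], "turn": -3.2}, {"slide": [0.95, 0, 0.03], "turn": -4.0}, {"slide": [1.11, 0, 0.05], "turn": -4.7}, {"slide": [1.26, 0, 0.06], "turn": -5.3}, {"slide": [1.40, 0, 0.07], "turn": -5.9}, {"slide": [1.54, 0, 0.09], "turn": -6.5}
{"slide": [0.17, 0, 0.00], "turn": -0.7}, {"slide": [0.36, 0, 0.00], "turn": -1.5}, {"slide": [0.59, 0, 0.01], "turn": -2.5}, {"slide": [0.85, 0, 0.03], "turn": -3.6}, {"slide": [1.14, 0, 0.05], "turn": -4.8}, {"slide": [1.45, 0, 0.08], "turn": -6.1}, {"slide": [1.78, 0, 0.12], "turn": -7.5}, {"slide": [2.13, 0, 0.17], "turn": -9.0}, {"slide": [2.48, 0, 0.23], "turn": -10.5}, {"slide": [2.83, 0, 0.30], "turn": -12.0}
{"slide": [0.36, 0, 0.00], "turn": -1.5}, {"slide": [0.71, 0, 0.02], "turn": -3.0}, {"slide": [1.07, 0, 0.04], "turn": -4.5}, {"slide": [1.42, 0, 0.07], "turn": -6.0}, {"slide": [1.78, 0, 0.12], "turn": -7.5}, {"slide": [2.13, 0, 0.17], "turn": -9.0}, {"slide": [2.48, 0, 0.23], "turn": -10.5}, {"slide": [2.83, 0, 0.30], "turn": -12.0}, {"slide": [3.17, 0, 0.38], "turn": -13.5}, {"slide": [3.52, 0, 0.46], "turn": -15.0}
{"slide": [0.36, 0, 0.00], "turn": -1.5}, {"slide": [0.71, 0, 0.02], "turn": -3.0}, {"slide": [1.04, 0, 0.04], "turn": -4.4}, {"slide": [1.35, 0, 0.07], "turn": -5.7}, {"slide": [1.61, 0, 0.10], "turn": -6.8}, {"slide": [1.82, 0, 0.12], "turn": -7.7}, {"slide": [1.99, 0, 0.15], "turn": -8.4}, {"slide": [2.10, 0, 0.16], "turn": -8.9}, {"slide": [2.17, 0, 0.17], "turn": -9.2}, {"slide": [2.22, 0, 0.18], "turn": -9.4}
[550.55685277  72.19945042  84.73602714] [-1.57057735e+00  9.73548185e-04 -2.75452254e+00] [-0.31893728  0.29158686  0.24113032]
```

play_rows --deltas '[{"slide":[0.07,0,0.0],"turn":-0.3},{"slide":[0.21,0,0.0],"turn":-0.9},{"slide":[0.38,0,0.01],"turn":-1.6},{"slide":[0.57,0,0.01],"turn":-2.4},{"slide":[0.76,0,0.02],"turn":-3.2},{"slide":[0.95,0,0.03],"turn":-4.0},{"slide":[1.11,0,0.05],"turn":-4.7},{"slide":[1.26,0,0.06],"turn":-5.3},{"slide":[1.4,0,0.07],"turn":-5.9},{"slide":[1.54,0,0.09],"turn":-6.5}]'

```text
clock: 4.37
tool_pos: [536.4, 65.5, 84.4]
eef_rot: [-1.571, 0.001, -2.64]
contact_force: [0.7, 0.8, 0.5]
width: -0.0
```

play_rows --deltas '[{"slide":[0.17,0,0.0],"turn":-0.7},{"slide":[0.36,0,0.0],"turn":-1.5},{"slide":[0.59,0,0.01],"turn":-2.5},{"slide":[0.85,0,0.03],"turn":-3.6},{"slide":[1.14,0,0.05],"turn":-4.8},{"slide":[1.45,0,0.08],"turn":-6.1},{"slide":[1.78,0,0.12],"turn":-7.5},{"slide":[2.13,0,0.17],"turn":-9.0},{"slide":[2.48,0,0.23],"turn":-10.5},{"slide":[2.83,0,0.3],"turn":-12.0}]'

```text
clock: 5.2
tool_pos: [512.6, 48.9, 84.4]
eef_rot: [-1.571, 0.0, -2.429]
contact_force: [1.7, -0.0, -0.8]
width: 0.001
```

```bash
python3 - <<'E'
from rig import env
from h import *
s=env.state();print(s["clock"],s["tool_pos"].round(1),ang(s["tool_pos"],AX),np.degrees(s["eef_rot"][2])+270,s["contact_force"].round(1))
b=env.read_camera("scene");b0=dict(np.load("scene0.npz"))
for c in(b0,b):
    o=measure(c,ax0=[615,-58,143]);P=[p[0] for p in o["loaves"] if p[1]>100];m=np.mean(P,0);print(m.round(1),[ang(p,m).round(1) for p in P])
a=env.read_camera("top")
cv2.imwrite("pics/a2.png",np.hstack([cv2.resize(a["image"][80:300,230:480],(400,352)),cv2.resize(b["image"][100:320,150:400],(400,352))])[...,::-1])
E
```

```text
5.2 [512.6  48.9  84.4] 130.81063688611312 130.81191266438614 [ 1.7 -0.  -0.8]
[618.4 -58.9 113.1] [np.float64(170.5), np.float64(81.9), np.float64(-100.9), np.float64(-9.4)]
[618.2 -58.9 113. ] [np.float64(-176.1), np.float64(95.8), np.float64(-86.7), np.float64(4.2)]
```

View pics/a2.png

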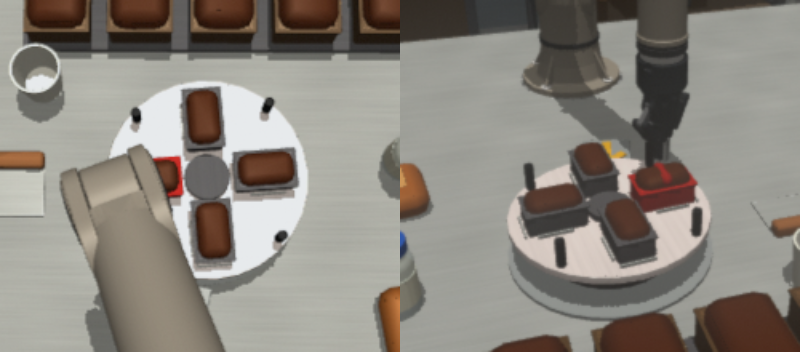

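The disc has turned about 13.8° with the red tin following, and the finger is at 130.8° behind the peg. The pushing works, so I'll continue.

play_rows --deltas '[{"slide":[0.36,0,0.0],"turn":-1.5},{"slide":[0.71,0,0.02],"turn":-3.0},{"slide":[1.07,0,0.04],"turn":-4.5},{"slide":[1.42,0,0.07],"turn":-6.0},{"slide":[1.78,0,0.12],"turn":-7.5},{"slide":[2.13,0,0.17],"turn":-9.0},{"slide":[2.48,0,0.23],"turn":-10.5},{"slide":[2.83,0,0.3],"turn":-12.0},{"slide":[3.17,0,0.38],"turn":-13.5},{"slide":[3.52,0,0.46],"turn":-15.0}]'

```text
clock: 6.13
tool_pos: [489.0, 23.1, 84.4]
eef_rot: [-1.571, 0.001, -2.168]
contact_force: [0.6, 0.9, -0.4]
width: 0.001
```

play_rows --deltas '[{"slide":[0.36,0,0.0],"turn":-1.5},{"slide":[0.71,0,0.02],"turn":-3.0},{"slide":[1.07,0,0.04],"turn":-4.5},{"slide":[1.42,0,0.07],"turn":-6.0},{"slide":[1.78,0,0.12],"turn":-7.5},{"slide":[2.13,0,0.17],"turn":-9.0},{"slide":[2.48,0,0.23],"turn":-10.5},{"slide":[2.83,0,0.3],"turn":-12.0},{"slide":[3.17,0,0.38],"turn":-13.5},{"slide":[3.52,0,0.46],"turn":-15.0}]'

```text
clock: 6.97
tool_pos: [472.9, -8.4, 84.3]
eef_rot: [-1.571, 0.001, -1.906]
contact_force: [1.0, 0.8, 0.1]
width: -0.001
```

play_rows --deltas '[{"slide":[0.36,0,0.0],"turn":-1.5},{"slide":[0.71,0,0.02],"turn":-3.0},{"slide":[1.07,0,0.04],"turn":-4.5},{"slide":[1.42,0,0.07],"turn":-6.0},{"slide":[1.78,0,0.12],"turn":-7.5},{"slide":[2.13,0,0.17],"turn":-9.0},{"slide":[2.48,0,0.23],"turn":-10.5},{"slide":[2.83,0,0.3],"turn":-12.0},{"slide":[3.17,0,0.38],"turn":-13.5},{"slide":[3.52,0,0.46],"turn":-15.0}]'

```text
clock: 7.8
tool_pos: [465.4, -43.1, 84.3]
eef_rot: [-1.571, 0.001, -1.645]
contact_force: [0.5, 1.5, 0.4]
width: 0.003
```

```bash
cat > chk.py <<'E'
from rig import env
from h import *
s=env.state();print(s["clock"],s["tool_pos"].round(1),"finger",ang(s["tool_pos"],AX).round(2)%360,np.degrees(s["eef_rot"][2])+270,s["contact_force"].round(1),s["joints"].round(2))
b=env.read_camera("scene");b0=dict(np.load("scene0.npz"))
m=np.array([618.4,-58.9])
for c in(b0,b):
    o=measure(c,ax0=[615,-58,143]);P=[p[0] for p in o["loaves"] if p[1]>100];a=[ang(p,m).round(1) for p in P]
    print(a,"phase",np.degrees(np.angle(np.exp(4j*np.radians(a)).mean()))/4,[p[0].round(0)[:2] for p in o["pegs"]])
E
python3 chk.py
```

```text
7.8 [465.4 -43.1  84.3] finger 175.4 175.77691195825327 [0.5 1.5 0.4] [ 0.65  0.38 -0.73  1.91  0.31  0.96 -0.3 ]
[np.float64(170.5), np.float64(81.9), np.float64(-100.9), np.float64(-9.3)] phase -9.449881008350134 [array([493., -34.]), array([487., -59.]), array([492., -12.]), array([530.,  51.]), array([ 499., -134.]), array([633.,  61.]), array([ 589., -176.]), array([ 610., -177.]), array([715.,  20.]), array([ 685., -164.])]
[np.float64(139.0), np.float64(-133.5), np.float64(48.8), np.float64(-41.8)] phase -41.87432611802791 [array([475., -53.]), array([534.,  36.]), array([ 542., -157.]), array([600.,  76.]), array([ 614., -189.]), array([673.,  46.]), array([740., -49.])]
```

play_rows --deltas '[{"slide":[0.36,0,0.0],"turn":-1.5},{"slide":[0.71,0,0.02],"turn":-3.0},{"slide":[1.07,0,0.04],"turn":-4.5},{"slide":[1.42,0,0.07],"turn":-6.0},{"slide":[1.78,0,0.12],"turn":-7.5},{"slide":[2.13,0,0.17],"turn":-9.0},{"slide":[2.48,0,0.23],"turn":-10.5},{"slide":[2.83,0,0.3],"turn":-12.0},{"slide":[3.17,0,0.38],"turn":-13.5},{"slide":[3.52,0,0.46],"turn":-15.0}]'

```text
clock: 8.68
tool_pos: [466.9, -78.6, 84.1]
eef_rot: [-1.572, 0.001, -1.383]
contact_force: [-1.6, 0.8, 0.3]
width: -0.003
```

play_rows --deltas '[{"slide":[0.36,0,0.0],"turn":-1.5},{"slide":[0.71,0,0.02],"turn":-3.0},{"slide":[1.04,0,0.04],"turn":-4.4},{"slide":[1.35,0,0.07],"turn":-5.7},{"slide":[1.61,0,0.1],"turn":-6.8},{"slide":[1.82,0,0.12],"turn":-7.7},{"slide":[1.99,0,0.15],"turn":-8.4},{"slide":[2.1,0,0.16],"turn":-8.9},{"slide":[2.17,0,0.17],"turn":-9.2},{"slide":[2.22,0,0.18],"turn":-9.4}]'

```text
clock: 9.52
tool_pos: [473.4, -100.5, 84.2]
eef_rot: [-1.571, 0.0, -1.22]
contact_force: [-0.4, -0.2, -0.9]
width: 0.003
```

```bash
python3 chk.py; python3 - <<'E'
from rig import env
from h import *
a=env.read_camera("top");b=env.read_camera("scene")
cv2.imwrite("pics/a3.png",np.hstack([cv2.resize(a["image"][80:300,230:480],(400,352)),cv2.resize(b["image"][100:320,150:400],(400,352))])[...,::-1])
E
```

```text
9.5167 [ 473.4 -100.5   84.2] finger 199.94 200.09358104657983 [-0.4 -0.2 -0.9] [ 0.8   0.44 -0.8   1.87  0.37  0.99  0.19]
[np.float64(170.5), np.float64(81.9), np.float64(-100.9), np.float64(-9.3)] phase -9.449881008350134 [array([493., -34.]), array([487., -59.]), array([492., -12.]), array([530.,  51.]), array([ 499., -134.]), array([633.,  61.]), array([ 589., -176.]), array([ 610., -177.]), array([715.,  20.]), array([ 685., -164.])]
[np.float64(162.5), np.float64(-109.1), np.float64(73.7), np.float64(-17.9)] phase -17.7 [array([ 486., -108.]), array([498., -19.]), array([487., -45.]), array([501.,   3.]), array([546.,  61.]), array([ 579., -174.]), array([644.,  58.]), array([ 668., -174.]), array([726.,   4.])]
```

View pics/a3.png

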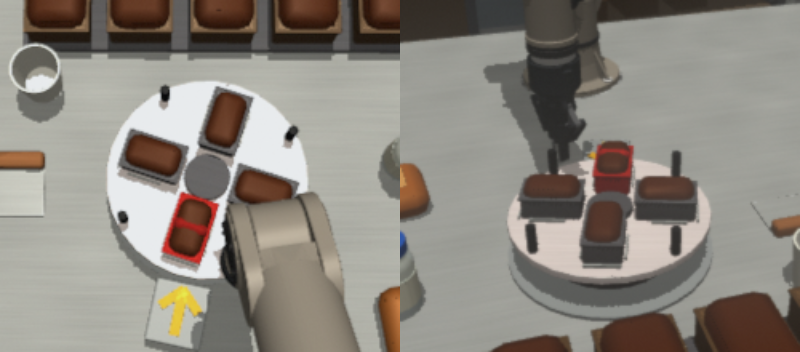

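The red tin is now near the front, about 6° short of the arrow, and everything is standing. I'll finish with a slow push.

play_rows --deltas '[{"slide":[0.12,0,0.0],"turn":-0.5},{"slide":[0.28,0,0.0],"turn":-1.2},{"slide":[0.45,0,0.01],"turn":-1.9},{"slide":[0.62,0,0.01],"turn":-2.6},{"slide":[0.78,0,0.02],"turn":-3.3},{"slide":[0.93,0,0.03],"turn":-3.9},{"slide":[1.07,0,0.04],"turn":-4.5},{"slide":[1.16,0,0.05],"turn":-4.9},{"slide":[1.23,0,0.05],"turn":-5.2},{"slide":[1.28,0,0.06],"turn":-5.4}]'

```text
clock: 10.5
tool_pos: [478.5, -112.5, 84.3]
eef_rot: [-1.571, -0.0, -1.126]
contact_force: [-0.9, 0.2, 0.1]
width: 0.005
```

```bash
python3 chk.py|head -3; cat > chk2.py <<'E'
from rig import env
from h import *
a=env.read_camera("top")
c0=dict(np.load("top0.npz"));
for c in (c0,a):
    o=measure(c,ax0=[*AX,143]);ph=phase(c);print("phase",ph[0],ph[1].round(1),"red",ph[3].round(2),"loaves",ph[4])
W=world(a);im=a["image"].astype(int);R=np.hypot(*(W[...,:2]-AX).transpose(2,0,1))
red=(im[...,0]>110)&(im[...,1]<50)&(im[...,2]<50)&(R<145)&(W[...,2]>75)
print("red rect",cv2.minAreaRect(W[red][:,:2].astype(np.float32)))
E
python3 chk2.py
```

```text
10.5 [ 478.5 -112.5   84.3] finger 205.44 205.49267007136305 [-0.9  0.2  0.1] [ 0.83  0.46 -0.82  1.85  0.39  1.    0.29]
[np.float64(170.5), np.float64(81.9), np.float64(-100.9), np.float64(-9.3)] phase -9.449881008350134 [array([493., -34.]), array([487., -59.]), array([492., -12.]), array([530.,  51.]), array([ 499., -134.]), array([633.,  61.]), array([ 589., -176.]), array([ 610., -177.]), array([715.,  20.]), array([ 685., -164.])]
[np.float64(167.7), np.float64(79.3), np.float64(-103.7), np.float64(-12.2)] phase -12.225068588298942 [array([495., -31.]), array([ 491., -119.]), array([488., -53.]), array([500.,  -8.]), array([535.,  55.]), array([636.,  61.]), array([ 588., -176.]), array([719.,  15.]), array([ 679., -168.])]
phase -9.565902593980276 [  35.4  -54.4  125.5 -144.7] red 81.63 loaves [np.float64(-9.2), np.float64(81.0), np.float64(-99.9), np.float64(170.2)]
phase -12.209139215051291 [ 32.8 -57.2 122.7] red 168.32 loaves [np.float64(-12.2), np.float64(78.1), np.float64(-99.5), np.float64(167.4)]
red rect ((527.9588623046875, -38.78657913208008), (51.8995475769043, 89.85982513427734), 77.6227035522461)
```

It is about 0.6° short. I'll nudge it, then back off and rise.

play_rows --deltas '[{"slide":[0.02,0,0],"turn":-0.1},{"slide":[0.05,0,0],"turn":-0.2},{"slide":[0.07,0,0],"turn":-0.3},{"slide":[0.1,0,0],"turn":-0.4},{"slide":[0.12,0,0],"turn":-0.5},{"slide":[0.14,0,0],"turn":-0.6},{"slide":[0.15,0,0],"turn":-0.6},{"slide":[0.15,0,0],"turn":-0.6},{"slide":[0.15,0,0],"turn":-0.6},{"slide":[0.15,0,0],"turn":-0.6}]'

```text
clock: 11.43
tool_pos: [479.2, -113.8, 84.3]
eef_rot: [-1.571, -0.0, -1.116]
contact_force: [-0.7, -0.0, -0.2]
width: 0.001
```

play_rows --deltas '[{"slide":[-0.1,0,0],"turn":0},{"slide":[-0.4,0,-0.2],"turn":0},{"slide":[-0.8,0,-0.5],"turn":0},{"slide":[-1.1,-0.3,-0.8],"turn":0},{"slide":[-1.2,-1.2,-1.1],"turn":0},{"slide":[-1.2,-2.7,-1.3],"turn":0},{"slide":[-1.2,-4.5,-1.5],"turn":0},{"slide":[-1.2,-6.5,-1.5],"turn":0},{"slide":[-1.2,-8.5,-1.5],"turn":0},{"slide":[-1.2,-10,-1.5],"turn":0}]'

```text
clock: 12.27
tool_pos: [460.9, -109.5, 186.8]
eef_rot: [-1.569, -0.002, -1.115]
contact_force: [0.4, 0.4, 0.7]
width: 0.005
```

play_rows --deltas '[{"slide":[0.2,-1.3,-0.5],"turn":0},{"slide":[1,-2.5,-1.2],"turn":0},{"slide":[2.5,-3.5,-2],"turn":0},{"slide":[4.5,-4,-3],"turn":0},{"slide":[7,-4,-4],"turn":0},{"slide":[9.5,-4,-5],"turn":0},{"slide":[12,-4,-6],"turn":0},{"slide":[14,-4,-6.5],"turn":0},{"slide":[15,-4,-7],"turn":0},{"slide":[15,-4,-7],"turn":0}]'

```text
clock: 13.1
tool_pos: [462.6, -278.2, 224.4]
eef_rot: [-1.571, -0.001, -1.121]
contact_force: [-0.1, -0.8, 0.2]
width: 0.003
```

```bash
cat >> chk2.py <<'E'
s=env.state();print(s["clock"],s["tool_pos"].round(1),s["contact_force"].round(1))
b=env.read_camera("scene")
cv2.imwrite("pics/a4.png",np.hstack([cv2.resize(a["image"][80:300,180:520],(400,260)),cv2.resize(b["image"][100:320,100:440],(400,260))])[...,::-1])
E
python3 chk2.py;python3 chk.py
```

```text
phase -9.565902593980276 [  35.4  -54.4  125.5 -144.7] red 81.63 loaves [np.float64(-9.2), np.float64(81.0), np.float64(-99.9), np.float64(170.2)]
phase -11.849062441865266 [  33.   -56.7  123.2 -146.9] red 168.96 loaves [np.float64(-11.6), np.float64(78.7), np.float64(-102.3), np.float64(168.0)]
red rect ((527.7555541992188, -39.299049377441406), (52.168670654296875, 89.22423553466797), 78.63005065917969)
13.15 [ 463.  -275.5  224.4] [0.2 0.7 0.1]
13.2 [ 463.4 -273.7  224.6] finger 237.84 206.1208153560655 [ 0.4  0.3 -0.4] [ 1.1   0.4  -0.82  1.53  0.3   1.34  0.71]
[np.float64(170.5), np.float64(81.9), np.float64(-100.9), np.float64(-9.3)] phase -9.449881008350134 [array([493., -34.]), array([487., -59.]), array([492., -12.]), array([530.,  51.]), array([ 499., -134.]), array([633.,  61.]), array([ 589., -176.]), array([ 610., -177.]), array([715.,  20.]), array([ 685., -164.])]
[np.float64(168.4), np.float64(79.6), np.float64(-103.1), np.float64(-11.7)] phase -11.699888954222807 [array([496., -19.]), array([486., -57.]), array([534.,  54.]), array([ 496., -129.]), array([636.,  61.]), array([ 588., -176.]), array([718.,  16.]), array([ 680., -167.])]
```

View pics/a4.png

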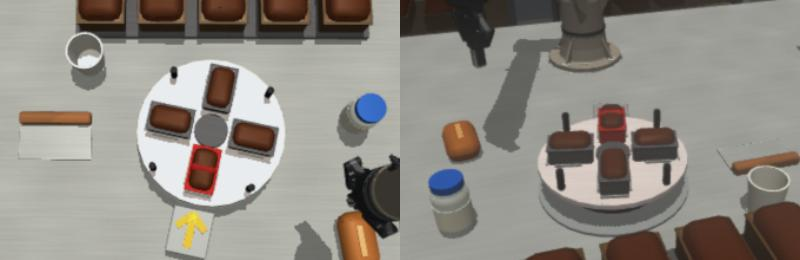

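Red is at 168.2°, against 168.4° for the arrow block. The picture shows it in front of the arrow with everything else in place. I'll let the arm settle, then hand in.

play_rows --deltas '[{"slide":[0,0,0],"turn":0},{"slide":[0,0,0],"turn":0},{"slide":[0,0,0],"turn":0},{"slide":[0,0,0],"turn":0},{"slide":[0,0,0],"turn":0},{"slide":[0,0,0],"turn":0},{"slide":[0,0,0],"turn":0},{"slide":[0,0,0],"turn":0},{"slide":[0,0,0],"turn":0},{"slide":[0,0,0],"turn":0}]'

```text
clock: 14.08
tool_pos: [463.4, -275.0, 224.2]
eef_rot: [-1.571, 0.0, -1.116]
contact_force: [-0.3, -0.4, -0.0]
width: -0.002
```

```bash
python3 chk2.py|sed -n 2,4p; python3 -c "
from rig import env
print(env.close_job())"
```

```text
phase -11.813067995493846 [  33.   -56.7  123.3 -146.9] red 168.94 loaves [np.float64(-11.6), np.float64(78.7), np.float64(-102.3), np.float64(168.0)]
red rect ((528.0960693359375, -39.37128448486328), (51.93619918823242, 89.33565521240234), 77.80320739746094)
14.1333 [ 463.4 -275.   224.3] [-1.2 -0.2 -0.1]
the job is handed in; nothing more can be done
None
```

I turned the turntable about 88° counter-clockwise by pushing one rim peg slowly with the shut fingertips. I then backed off, raised the arm clear and handed the job in at about 14 s of the 58 s allowed.

- **Alignment:** from the pegs, the red tin's direction is 168.2°, against 168.3–168.4° for the arrow block. The direct red-pixel and loaf estimates gave 168.9° and 168.0°, so they agree within about 0.6°.
- **At rest:** the angle did not change measurably over the last second before hand-in.
- **Scene:** all four tins stand in their wells and the bystanders looked undisturbed in the last picture. At the ends of the moves, the force readings stayed under about 2 N.
- **Disagreements:** the yellow arrow's own long axis read 167.0°. I discounted that because the arrow's outline is nearly as wide as it is long. The scene camera's raw positions sat about 17 mm off the top camera's, so I used it only for angle changes; those matched the top view within about 0.1°.

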